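Fresh battery for the hall radio

ROBOT

A 7-joint arm with a two-finger parallel gripper is mounted at the origin on the work surface. World frame = base frame: x ahead of the robot, y to its left, z up, the work surface at z = 0. Lengths are in m, angles in rad, forces in N, time in s.
With the tool pointing down it reaches from about 0.35 to 0.9 m from the base axis. Payload 8.1 kg.
Tool frame: the origin (TCP) lies midway between the tips of the shut fingers; the grasp point (between the pads) lies 19 mm behind it; z points along the fingers, y is the line along which they close (so a half turn about z gives the same grasp; the last joint's range is limited). The gripper opens to 92 mm and grips with 3 to 60 N. Pads are 19 mm wide; open, the fingers measure 130 mm over their backs; the gripper's body (75 mm by 190 mm) begins 47 mm behind the grasp point.
Start: joints at [-1.446, 0.434, 0.025, 1.573, -0.012, 1.134, -0.075], TCP at [0.141, 0.609, 0.227] pointing down, gripper open.
Joint ranges: [-2.62, 2.62], [-0.44, 2.09], [-1.27, 1.32], [0.08, 2.57], [-1.32, 4.46], [0.12, 2], [-2.74, 2.74]. Speed limits (rad/s): [2.22, 2.22, 3.01, 3.01, 3.14, 3.14, 3.14].

INTERFACE

Orientations are given as a rotation vector (axis times angle).
In Python, from cell import observe, cams, job gives the robot as it stands. The module is installed in compiled form; this text tells all that it offers.
- The arm moves only by the tool step_arm, never from a script. Its argument "steps" is a list of rows, each a list of 6 numbers: the shift along the world's x, y, z in mm, then the turn, a rotation vector about the world's x, y, z in rad. In form: [[dx, dy, dz, rx, ry, rz], ...]. A call has 1 to 20 rows; each row shifts and turns the commanded pose from where the row before left it; what a row does not reach is not made up. A row lasts 1/12 s, in which the tool goes at most 41.7 mm and 7.16 degrees, less where a joint would pass 70% of its speed; a pose out of reach is approached as far as the arm can. A call with a gripper value outside its range is refused whole. "gripper" is the opening, from 0 (shut) to 1 (fully open), set as the call begins (left out, the last holds). The fingers move at their own pace and stop on an object; "force" is the grip in N (left out, the last holds). Time passes only in rows, so rows that do not move let the fingers close. It gives the time, the measured TCP pose, the force, the opening and the grip force at its end, in the units of the state.
- observe(): the state, without advancing time (a new reading comes with each control period).
- cams.get_image(name): name is "scene" or "side" or "wrist"; returns the picture (420x560x3 uint8, red, green, blue); there is no depth.
- cams.get_calibration(name): a dict with "fov_y" (degrees; the focal length in pixels is half the picture's height over the tangent of half this angle, whatever the lens; pixels are square), "cx", "cy" (the principal point, pixels), "world_to_cam" (4x4, takes a point from world to camera coordinates). Camera axes: x right, y up, looking along -z (the intrinsics and any distortion apply to the point x, -y, -z); pixel columns grow to the right and rows downward; lengths in m; the calibration is good to about 2 mm. A picture is of the moment at which its call begins: read the wrist's pose just before it. get_calibration takes no time and is no camera call; for the wrist camera it gives the pose at the moment of the call.
- job.sign_off(): hands the job in; it is judged then, once.
The state is a dict: "clock": time; "joints": joint angles; "dq": joint speeds; "joint_efforts": joint torques, N m; "position": TCP position; "ee_rot": TCP orientation; "force": force on the tool from outside, world axes, zero at the start; "ft_torque": the same for the moment, N m; "width": opening from 0.0 (shut) to 1.0 (fully open); "gripper_force": force on a finger pad.
Only numpy, scipy, OpenCV 4.12 (cv2) and the standard library are available. Lean on these libraries where they do the work, as an engineer would, in place of code of your own. Each camera call takes 0.05 s, during which the arm holds its last target. There are 200 camera calls.

TASK

The table radio on the sideboard needs a fresh battery. First turn its volume knob fully anticlockwise to the off stop, then slide the battery cover all the way open, take the charged battery (the one with the green band) out of the tray and lay it flat in the middle of the radio's empty battery bay, between the four little white posts. Then slide the cover fully shut; leave the radio off and everything else standing where it is.

Things in the scene. Friction and masses are not known exactly. Their poses are not given: they have to be found in the camera images.
- volume (a joint): volume knob angle in rad, 0 = off, at the anticlockwise end stop (its white pointer mark then points at the red dot on the radio's top, towards the radio's front, -x of the radio); grows as the knob turns clockwise seen from above, up to 4.7. Stiff enough to stay where left
- volume_grip (a point): point on the knob's vertical axis at the height to grip, 37 mm above the radio's top. The knob is a black disc 44 mm across with an upright black bar on it, 42 mm long, 14 mm thick and 32 mm tall, its top 7 mm above this point; round brass base 68 mm across. The point turns with the knob: its x axis runs along the bar, the white pointer is on its -x half
- cover (a joint): sliding of the black battery cover in m: 0 = fully shut, 0.095 = fully open; it slides in the radio's +y, on top of the radio, and stays where left (about 1.5 N to move)
- cover_grip (a point): middle of the brass grip rib on the cover: rib 50 mm along x, 12 mm thick along y, its top 10 mm above this point and its foot 14 mm below it. Cover plate 100 mm x 96 mm (x, y), 4 mm thick, lying 1 mm above the radio's top. Axes as the radio's; moves with the cover
- bay (a point): centre of the floor of the battery bay, which is under the cover: a rectangular recess 84 mm x 84 mm (x, y), 36 mm deep below the radio's top, floor grey. Four white posts, each 12 mm x 4 mm x 8 mm tall, stand on the floor at x = +-26 mm with their inner faces at y = +-22 mm: the battery lies along x between them, with 38 mm free between posts of one row for the fingers. Axes as the radio's
- radio: fixed wooden table radio, 150 mm x 320 mm x 72 mm (x, y, z), brass trim, origin under its centre; the volume knob stands on its top at y = -115 mm, the bay is centred at y = -20 mm, loudspeaker slots at the +y end. The 8 mm-high folded steel aerial along the top's +x edge and the trim are for looks only
- charged: the charged battery: black block 70 mm x 30 mm x 24 mm (x, y, z) with a broad green band round its middle, 63 to 126 g, origin at the centre of its underside, lying in the tray; either end first will do
- tray: fixed open wooden tray, 220 mm x 270 mm x 32 mm, walls and floor 5 mm thick, origin under its centre. Six small things lie in it in changing places, about 80 mm apart along its y and 104 mm along its x, all less than 45 mm tall
- spent_a: a spent battery: as the charged one but with a red band; in the tray, to be left there
- spent_b: another spent battery with a red band; in the tray, to be left there
- torch: pocket torch, silver and dark grey, 60 mm x 24 mm x 24 mm, in the tray, origin at its underside
- tape: yellow tape measure, 46 mm x 36 mm x 26 mm, in the tray, origin at its underside
- jar: small round jar with a brass cap, 40 mm across, 40 mm tall, in the tray, origin at its underside
- mug: blue mug, 76 mm across, 90 mm tall, standing to the side, origin at its underside
- candle: amber glass candle, 70 mm across its foot, 80 mm tall, standing to the side, origin at its underside
Things that resemble listed ones, but are neither listed nor needed, are in the scene too. Leave any purple or turquoise look-alike of the charged alone.

How it is judged:
By the outcome, as a careful person would: the job done as asked, in the order asked, and still so for the second after the job is handed in, with the robot touching nothing.
It also fails if it takes over 72 s, if anything falls off the work surface, if the arm or the gripper's body presses on something with over 40 N, if the wrist force passes 120 N, or if a joint passes its speed limit or range.

## Working session

There is one attempt and no reset: what is moved stays moved. The work goes in short steps, Python scripts to look and compute and a tool call to move; the robot and the scene stay as the last step left them, time stands still between calls to the robot, and variables do not carry over. Pictures are saved under pics/ and viewed, at most 10 in all, crops included, and the job is handed in when it is done.

Besides the shell and the picture viewer there is one more tool, called after "Emit:" in YAML: its name, and indented under it one key for each argument. step_arm: Moves the arm, as the interface text tells. Its arguments: {"type":"object","properties":{"steps":{"type":"array","items":{"type":"array","items":{"type":"number"}}},"gripper":{"type":"number"},"force":{"type":"number"}},"required":["steps"]}

```bash
mkdir -p pics
cat > h.py <<'E'
import numpy as np, cv2
from cell import observe, cams, job
def grab(n):
    c=cams.get_calibration(n); im=cams.get_image(n); return im,c
def save(p,im): cv2.imwrite('pics/'+p,cv2.cvtColor(np.ascontiguousarray(im),cv2.COLOR_RGB2BGR))
def f(c): return 210/np.tan(np.radians(c['fov_y'])/2)
def ray(c,u,v):
    M=np.array(c['world_to_cam']); R=M[:3,:3]; o=-R.T@M[:3,3]
    d=R.T@np.array([(u-c['cx'])/f(c),-(v-c['cy'])/f(c),-1]); return o,d
def onz(c,u,v,z):
    o,d=ray(c,u,v); return o+d*(z-o[2])/d[2]
def proj(c,p):
    M=np.array(c['world_to_cam']); q=M[:3,:3]@np.array(p)+M[:3,3]
    return np.array([c['cx']+f(c)*q[0]/-q[2], c['cy']-f(c)*q[1]/-q[2]])
E
python3 - <<'E'
from h import *
a,c=grab('scene');b,d=grab('side');w,e=grab('wrist')
np.savez('a.npz',a=a,b=b,w=w)
print(c,d,e); print(observe())
save('1.png',cv2.resize(np.hstack([a]),(800,600)));save('2.png',cv2.resize(b,(800,600)));save('3.png',w)
E
```

```text
{'fov_y': 43.597817963706746, 'cx': 281.62629085922964, 'cy': 211.03259119377742, 'world_to_cam': array([[-0.12493674,  0.99209058, -0.0121284 ,  0.06055051],
       [-0.55279307, -0.05945334,  0.831195  ,  0.18557995],
       [ 0.82389965,  0.11055129,  0.5558487 , -1.90636648],
       [ 0.        ,  0.        ,  0.        ,  1.        ]])} {'fov_y': 45.82399590136117, 'cx': 282.2964561589288, 'cy': 207.92894632538224, 'world_to_cam': array([[-0.95554745, -0.29421051, -0.01921576,  0.42921529],
       [ 0.1428914 , -0.51912505,  0.84266911, -0.14181792],
       [-0.25789749,  0.80246456,  0.53808877, -1.7217325 ],
       [ 0.        ,  0.        ,  0.        ,  1.        ]])} {'fov_y': 59.28921624790259, 'cx': 284.0875637557109, 'cy': 205.91644203054105, 'world_to_cam': array([[ 2.25811778e-01,  9.74170600e-01, -8.26817825e-04,
        -6.24683445e-01],
       [-9.32921602e-01,  2.16005783e-01, -2.88095100e-01,
         3.71904853e-02],
       [-2.80475178e-01,  6.58266228e-02,  9.57601446e-01,
        -3.91639659e-01],
       [ 0.00000000e+00,  0.00000000e+00,  0.00000000e+00,
         1.00000000e+00]])}
{'clock': 0.15, 'joints': array([-1.44562037,  0.43507441,  0.02499694,  1.57385279, -0.01161888,
        1.13400453, -0.07510239]), 'dq': array([-0.00140168, -0.00206427,  0.00129568, -0.00400185, -0.00164561,
       -0.00066934, -0.00103385]), 'joint_efforts': array([ 1.27751260e-03, -6.68263149e+01,  9.85757634e-01, -3.14693928e+01,
       -6.04942697e-02,  3.93638585e-02,  1.29670116e-04]), 'position': array([0.14109928, 0.60848081, 0.22613204]), 'ee_rot': array([-3.57167868e-01, -3.12118891e+00,  1.87436025e-03]), 'force': array([-0.17086219,  0.11325921,  0.58501704]), 'ft_torque': array([ 0.04772004, -0.00678332,  0.00990295]), 'gripper_force': 0.0, 'width': 1.0008568845797476}
```

View pics/1.png

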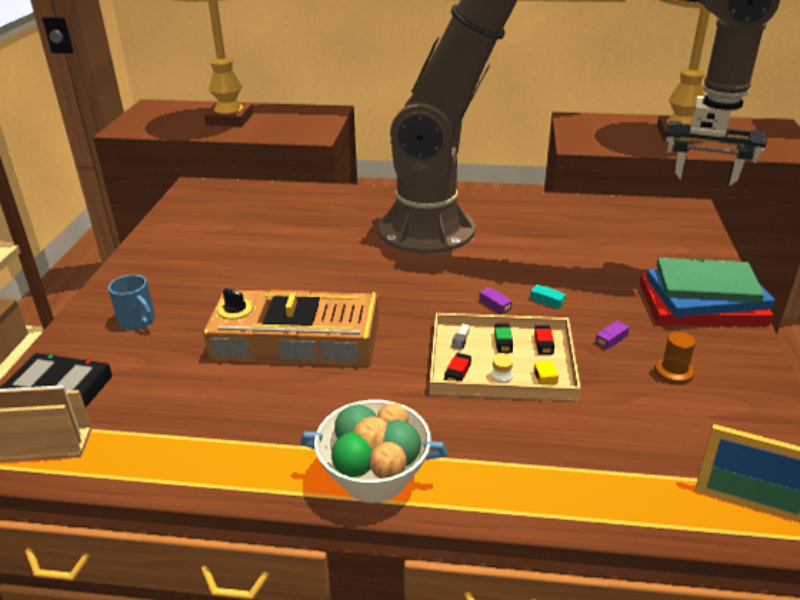

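View pics/2.png

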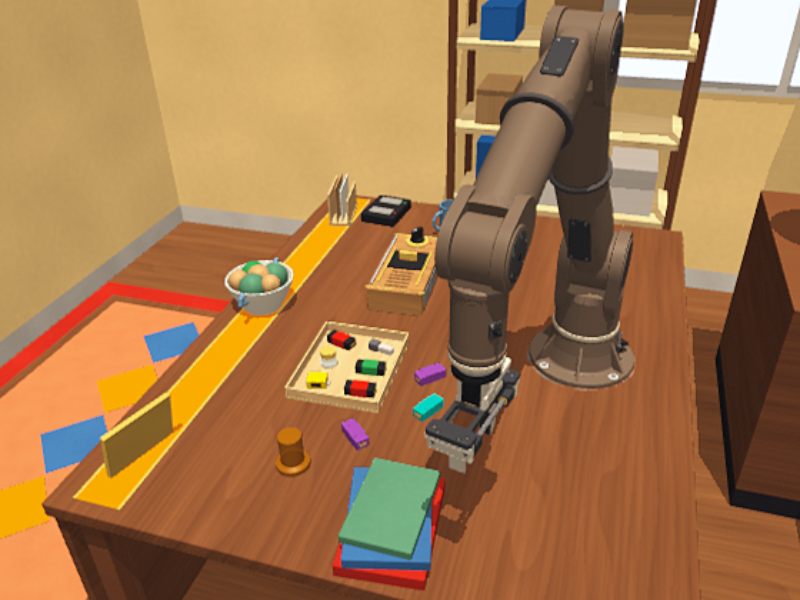

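The scene picture (800x600) shows the radio around (290,325), with its knob at (234,300) and the cover rib at (291,304). The tray is at (505,355). Candidates for the charged battery:
- green band in the tray at (503,338): this matches the description
- red-banded spent batteries at (543,340) and (457,367)
- purple look-alikes at (495,300) and (612,335)
- turquoise look-alike at (547,296)

I choose (503,338).

Run:
```python
from h import *
z=np.load('a.npz');c=cams.get_calibration('scene');d=cams.get_calibration('side')
for n,u,v,h in [('knob',234,293,.116),('rib',291,297,.1),('cTL',222,290,.072),('cTR',376,294,.072),('cBR',365,333,.072),('cBL',207,330,.072),('bat',503,335,.029),('batBase',503,352,.01)]:
    print(n,onz(c,u*.7,v*.7,h).round(3))
for n,u,v,h in [('knob',417,229,.116),('rib',409,254,.09),('bat',370,367,.029)]:
    print('side',n,onz(d,u*.7,v*.7,h).round(3))
a=z['a'];w=z['w']
A=cv2.resize(a[190:290,130:420],(800,276),interpolation=cv2.INTER_CUBIC); B=cv2.resize(z['b'][150:290,190:330],(320,320),interpolation=cv2.INTER_CUBIC)
W=cv2.resize(w,(427,320)); save('4.png',np.vstack([A,np.hstack([B,W,np.zeros((320,53,3),np.uint8)])]))
```

```text
knob [ 0.515 -0.323  0.116]
rib [ 0.494 -0.217  0.1  ]
cTL [ 0.442 -0.379  0.072]
cTR [ 0.423 -0.061  0.072]
cBR [ 0.558 -0.061  0.072]
cBL [ 0.581 -0.362  0.072]
bat [0.477 0.199 0.029]
batBase [0.507 0.201 0.01 ]
side knob [ 0.505 -0.324  0.116]
side rib [ 0.499 -0.221  0.09 ]
side bat [0.463 0.215 0.029]
```

View pics/4.png

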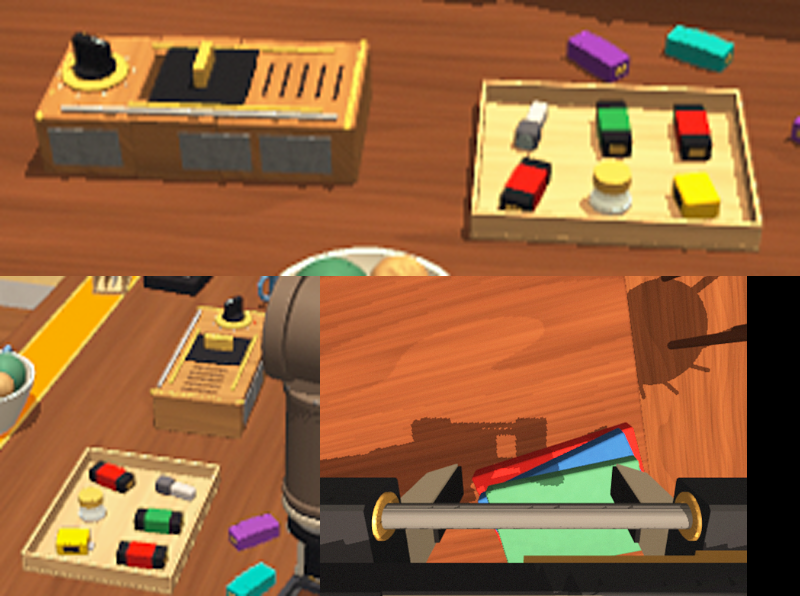

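The crop confirms the green-banded block in the tray's near row. The radio's aerial is on the far side, so its +y is close to world +y. Next I'll bring the wrist camera over the radio.

Run:
```python
from h import *
from scipy.spatial.transform import Rotation as R
s=observe();c=cams.get_calibration('wrist');M=np.array(c['world_to_cam']);o=-M[:3,:3].T@M[:3,3]
T=R.from_rotvec(s['ee_rot']).as_matrix();print(T.round(3),(T.T@(o-s['position'])).round(4),(T.T@M[:3,:3].T).round(4))
p=onz(c,280,205,.1);print(s['position'],o,p)
```

```text
[[-0.974  0.226 -0.   ]
 [ 0.226  0.974 -0.001]
 [-0.    -0.001 -1.   ]] [ 0.0773  0.0002 -0.1592] [[ 1.000e-04  9.576e-01  2.880e-01]
 [ 1.000e+00  1.000e-04 -6.000e-04]
 [-6.000e-04  2.880e-01 -9.576e-01]]
[0.14109928 0.60848081 0.22613204] [0.06591909 0.62633565 0.38533869] [0.14800474 0.60374352 0.1       ]
```

Emit:
step_arm:
  steps:
    - [20,-34,6,0,0,0.02]
    - [20,-34,6,0,0,0.02]
    - [20,-34,6,0,0,0.02]
    - [20,-34,6,0,0,0.02]
    - [20,-34,6,0,0,0.02]
    - [20,-34,6,0,0,0.02]
    - [20,-34,6,0,0,0.02]
    - [20,-34,6,0,0,0.02]
    - [20,-34,6,0,0,0.02]
    - [20,-34,6,0,0,0.02]
    - [20,-34,6,0,0,0.02]
    - [20,-34,6,0,0,0.02]
    - [0,0,0,0,0,0]
    - [0,0,0,0,0,0]

```text
clock: 1.32
position: [0.3822, 0.199, 0.2991]
ee_rot: [-0.011, 3.141, 0.001]
force: [0.1, 0.4, -0.9]
width: 1.006
gripper_force: 0.0
```

Run:
```python
from h import *
w,c=grab('wrist');np.save('tray.npy',w);np.save('trayM.npy',c['world_to_cam']);save('t.png',w)
print(observe()['joints'].round(2))
```

```text
[-0.86  0.04  0.26  1.92 -0.01  1.19  0.99]
```

Emit:
step_arm:
  steps:
    - [0,-41,0,0,0,0]
    - [0,-41,0,0,0,0]
    - [0,-41,0,0,0,0]
    - [0,-41,0,0,0,0]
    - [0,-41,0,0,0,0]
    - [0,-41,0,0,0,0]
    - [0,-41,0,0,0,0]
    - [0,-41,0,0,0,0]
    - [0,-41,0,0,0,0]
    - [0,-41,0,0,0,0]
    - [0,-41,0,0,0,0]
    - [0,-41,0,0,0,0]
    - [0,0,0,0,0,0]
    - [0,0,0,0,0,0]

```text
clock: 2.53
position: [0.3812, -0.2921, 0.2981]
ee_rot: [0.014, -3.139, 0.002]
force: [0.7, 0.1, -0.3]
width: 1.001
gripper_force: 0.0
```

Run:
```python
from h import *
w,c=grab('wrist');np.save('rad.npy',w);np.save('radM.npy',c['world_to_cam']);s=observe()
t=np.load('tray.npy')
save('5.png',cv2.resize(np.hstack([w[:,:,:],t]),(800,300)) if 0 else np.hstack([w[0:420,0:560],t[0:420,160:400]]))
print(s['joints'].round(2),s['position'],s['ee_rot'],s['clock'])
```

```text
[-0.24  0.16  0.92  1.85 -0.13  1.2   2.3 ] [ 0.38163822 -0.29040015  0.29806239] [ 1.86948077e-02 -3.13975080e+00 -1.94373153e-04] 2.5833
```

View pics/5.png

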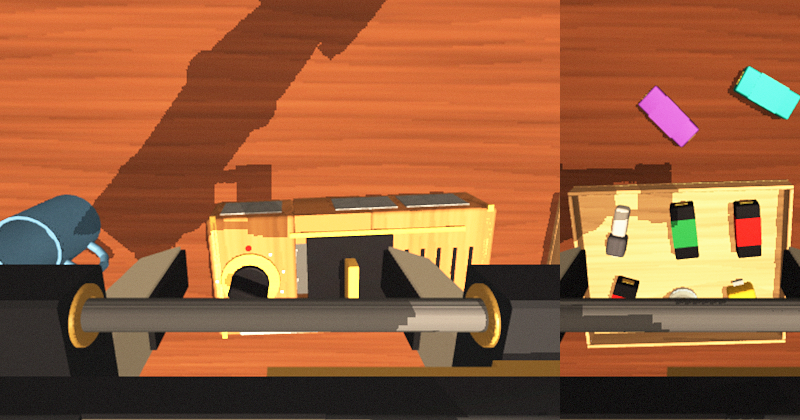

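Emit:
step_arm:
  steps:
    - [40,0,0,0,0,0]
    - [40,0,0,0,0,0]
    - [40,0,0,0,0,0]
    - [40,0,0,0,0,0]
    - [20,0,0,0,0,0]
    - [0,0,0,0,0,0]
    - [0,0,0,0,0,0]

```text
clock: 3.17
position: [0.5627, -0.2879, 0.2975]
ee_rot: [0.026, -3.14, -0.002]
force: [-0.4, -0.7, 0.2]
width: 0.998
gripper_force: 0.0
```

Run:
```python
from h import *
w,c=grab('wrist');np.save('rad.npy',w);np.save('radM.npy',c['world_to_cam']);s=observe()
save('6.png',cv2.resize(w[80:380,120:520],(800,600),interpolation=cv2.INTER_CUBIC))
print(s['joints'].round(2),s['position'],s['ee_rot'],s['clock'])
```

```text
[-0.14  0.49  0.84  1.49 -0.37  1.33  2.32] [ 0.5613285  -0.28903221  0.29812454] [ 2.27833507e-02 -3.14018405e+00 -1.71241330e-03] 3.2167
```

View pics/6.png

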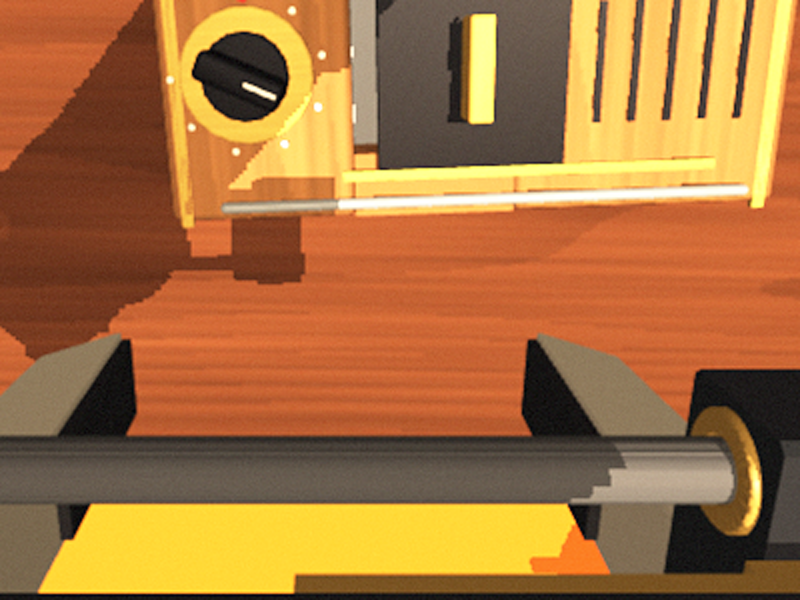

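```bash
cat > m.py <<'E'
from h import *
c=cams.get_calibration('wrist');c['world_to_cam']=np.load('radM.npy')
q=lambda u,v,z:onz(c,120+u/2,80+v/2,z)[:2]
E
python3 - <<'E'
from m import *
P=lambda n,v:print(n,np.round(v,4))
k=q(247,75,.075);P('knob',k)
r=q(483,69,.101);P('rib',r)
a,b=q(225,209,.08),q(748,190,.08);yaw=np.arctan2(-(b-a)[0],(b-a)[1]);P('aerial',[*a,*b,yaw])
u=np.array([-np.sin(yaw),np.cos(yaw)]);P('rib-knob along y',(r-k)@u);P('across',(r-k)@[u[1],-u[0]])
P('rad corner L,R top',[*q(166,3,.072)]);P('cover edges y',[q(378,80,.077)@u-k@u,q(565,80,.077)@u-k@u])
P('plate bottom edge x',q(470,163,.077))
# pointer: bar ends (top of bar z .116)
w0,w1=q(245,84,.116),q(275,98,.116);P('ptr',[*w0,*w1,np.degrees(np.arctan2((w1-w0)[1],(w1-w0)[0]))])
# tray: battery mask
t=np.load('tray.npy');ct=dict(c);ct['world_to_cam']=np.load('trayM.npy')
hsv=cv2.cvtColor(t,cv2.COLOR_RGB2HSV)
dark=((hsv[...,2]<60)|((hsv[...,0]>50)&(hsv[...,0]<75)&(hsv[...,1]>120))).astype(np.uint8)
dark[:, :240]=0;dark[:, 310:]=0;dark[:190]=0;dark[265:]=0
n,l,st,ce=cv2.connectedComponentsWithStats(dark);i=1+np.argmax(st[1:,4]);P('st',st[i])
ys,xs=np.where(l==i);rc=cv2.minAreaRect(np.c_[xs,ys].astype(np.float32));print(rc)
bx=cv2.boxPoints(rc);pts=np.array([onz(ct,x,y,.029)[:2] for x,y in bx]);P('box',pts);P('bat',pts.mean(0))
E
```

```text
knob [ 0.5076 -0.3292]
rib [ 0.5015 -0.2158]
aerial [ 0.5758 -0.3412  0.5612 -0.0688  0.0535]
rib-knob along y 0.1135
across 0.0
rad corner L,R top [ 0.4737 -0.369 ]
cover edges y [0.0658 0.1597]
plate bottom edge x [ 0.55  -0.214]
ptr [ 0.5092 -0.3259  0.5152 -0.3123 66.1142]
st [ 270  202   28   57 1249]
((283.5426940917969, 229.8841552734375), (55.76792526245117, 23.853214263916016), 83.6598129272461)
box [[0.4313 0.1811]
 [0.4278 0.2098]
 [0.5008 0.2186]
 [0.5047 0.1886]]
bat [0.4662 0.1995]
```

The picture shows the knob pointing right and a little down at (262,92), about 2.0 rad on. The cover rib is at (483,69), and a strip of grey bay at (365,80) shows the cover is about 18 mm open. Next I align to the knob.

Emit:
step_arm:
  gripper: 0.6
  force: 25
  steps:
    - [-3.2,-2.4,-8.8,0,0,-0.118]
    - [-3.2,-2.4,-8.8,0,0,-0.118]
    - [-3.2,-2.4,-8.8,0,0,-0.118]
    - [-3.2,-2.4,-8.8,0,0,-0.118]
    - [-3.2,-2.4,-8.8,0,0,-0.118]
    - [-3.2,-2.4,-8.8,0,0,-0.118]
    - [-3.2,-2.4,-8.8,0,0,-0.118]
    - [-3.2,-2.4,-8.8,0,0,-0.118]
    - [-3.2,-2.4,-8.8,0,0,-0.118]
    - [-3.2,-2.4,-8.8,0,0,-0.118]
    - [-3.2,-2.4,-8.8,0,0,-0.118]
    - [-3.2,-2.4,-8.8,0,0,-0.118]
    - [-3.2,-2.4,-8.8,0,0,-0.118]
    - [-3.2,-2.4,-8.8,0,0,-0.118]
    - [-3.2,-2.4,-8.8,0,0,-0.118]
    - [-3.2,-2.4,-8.8,0,0,-0.118]
    - [-3.2,-2.4,-8.8,0,0,-0.118]
    - [0,0,0,0,0,0]
    - [0,0,0,0,0,0]
    - [0,0,0,0,0,0]

```text
clock: 4.88
position: [0.5069, -0.3314, 0.15]
ee_rot: [2.635, 1.71, 0.002]
force: [-0.1, 0.3, 0.3]
width: 0.599
gripper_force: 0.0
```

```bash
cat > st.py <<'E'
from h import *
from scipy.spatial.transform import Rotation as R
s=observe();y=R.from_rotvec(s['ee_rot']).as_matrix()[:,1];z=R.from_rotvec(s['ee_rot']).as_matrix()[:,2]
print(s['joints'].round(2),s['position'].round(4),'tool y deg',np.degrees(np.arctan2(y[1],y[0])).round(1),'z',z.round(3),'t',s['clock'],'F',s['force'].round(1),s['ft_torque'].round(2),s['width'],s['gripper_force'])
E
python3 st.py
```

```text
[-0.23  0.79  1.25  1.77 -0.81  1.2   0.84] [ 0.5069 -0.3314  0.15  ] tool y deg -24.0 z [ 0.001  0.    -1.   ] t 4.8833 F [-0.1  0.3  0.3] [-0.13  0.09 -0.  ] 0.5987625391086607 0.0
```

Emit:
step_arm:
  steps:
    - [0.3,1,-20,0,0,0]
    - [0.3,1,-20,0,0,0]
    - [0,0,-19,0,0,0]
    - [0,0,0,0,0,0]

```text
clock: 5.22
position: [0.5068, -0.328, 0.0879]
ee_rot: [-2.632, -1.708, 0.0]
force: [-0.2, 0.9, -0.6]
width: 0.602
gripper_force: 0.0
```

Emit:
step_arm:
  gripper: 0
  steps:
    - [0,0,0,0,0,0]
    - [0,0,0,0,0,0]
    - [0,0,0,0,0,0]
    - [0,0,0,0,0,0]
    - [0,0,0,0,0,0]

```text
clock: 5.63
position: [0.5077, -0.3302, 0.091]
ee_rot: [2.637, 1.705, 0.001]
force: [-0.1, 0.0, 0.5]
width: 0.287
gripper_force: 0.0
```

```bash
python3 st.py
```

```text
[-0.2   0.85  1.18  1.83 -0.89  1.11  0.89] [ 0.5077 -0.3302  0.091 ] tool y deg -24.2 z [ 0.001 -0.001 -1.   ] t 5.6333 F [-0.1  0.   0.5] [-0.06  0.14  0.02] 0.2871015536476549 0.0
```

Emit:
step_arm:
  steps:
    - [0,0,0,0,0,0]
    - [0,0,0,0,0,0]
    - [0,0,0,0,0,0]
    - [0,0,0,0,0,0]
    - [0,0,0,0,0,0]

```text
clock: 6.05
position: [0.5073, -0.3299, 0.0904]
ee_rot: [-2.638, -1.705, -0.0]
force: [-1.7, 2.6, 6.5]
width: 0.152
gripper_force: 24.9
```

Emit:
step_arm:
  steps:
    - [0,0,0,0,0,0.06]
    - [0,0,0,0,0,0.12]
    - [0,0,0,0,0,0.12]
    - [0,0,0,0,0,0.12]
    - [0,0,0,0,0,0.12]

```text
clock: 6.47
position: [0.5071, -0.3298, 0.0904]
ee_rot: [-2.081, -2.353, -0.0]
force: [-1.5, 2.9, 5.3]
width: 0.154
gripper_force: 24.9
```

```bash
python3 st.py
```

```text
[-0.15  0.77  1.05  1.83 -0.79  1.03  1.34] [ 0.5071 -0.3298  0.0904] tool y deg 7.0 z [-0.  0. -1.] t 6.4667 F [-1.5  2.9  5.3] [ 0.35  0.66 -0.08] 0.15356398934058313 24.933382272720337
```

Emit:
step_arm:
  steps:
    - [0,0,0,0,0,0.12]
    - [0,0,0,0,0,0.12]
    - [0,0,0,0,0,0.12]
    - [0,0,0,0,0,0.12]
    - [0,0,0,0,0,0.12]
    - [0,0,0,0,0,0.12]
    - [0,0,0,0,0,0.12]
    - [0,0,0,0,0,0.12]
    - [0,0,0,0,0,0.12]
    - [0,0,0,0,0,0.12]
    - [0,0,0,0,0,0.12]
    - [0,0,0,0,0,0.06]

```text
clock: 7.47
position: [0.5068, -0.3301, 0.0904]
ee_rot: [-0.106, -3.139, -0.001]
force: [-3.3, 0.8, 5.5]
width: 0.148
gripper_force: 24.9
```

```bash
python3 st.py
```

```text
[ 0.03  0.62  0.69  1.81 -0.5   0.89  2.45] [ 0.5068 -0.3301  0.0904] tool y deg 86.1 z [-0.  0. -1.] t 7.4667 F [-3.3  0.8  5.5] [ 0.33  0.59 -0.06] 0.14788179785773403 24.931933879852295
```

Emit:
step_arm:
  steps:
    - [0,0,0,0,0,0.04]
    - [0,0,0,0,0,0.04]
    - [0,0,0,0,0,0]

```text
clock: 7.72
position: [0.5068, -0.3301, 0.0904]
ee_rot: [0.012, -3.141, -0.001]
force: [-3.8, 1.3, 6.7]
width: 0.153
gripper_force: 24.9
```

```bash
python3 st.py
```

```text
[ 0.05  0.62  0.66  1.81 -0.48  0.88  2.51] [ 0.5068 -0.3301  0.0904] tool y deg 90.4 z [-0.  0. -1.] t 7.7167 F [-3.8  1.3  6.7] [0.31 0.7  0.03] 0.15279965542053284 24.920690953731537
```

Emit:
step_arm:
  steps:
    - [0,0,0,0,0,0.03]
    - [0,0,0,0,0,0.02]
    - [0,0,0,0,0,0]

```text
clock: 7.97
position: [0.5068, -0.3301, 0.0904]
ee_rot: [0.087, -3.14, -0.0]
force: [-2.4, 1.3, 7.0]
width: 0.152
gripper_force: 25.0
```

```bash
python3 st.py
```

```text
[ 0.05  0.61  0.65  1.81 -0.47  0.88  2.55] [ 0.5068 -0.3301  0.0904] tool y deg 93.2 z [-0.  0. -1.] t 7.9667 F [-2.4  1.3  7. ] [ 0.38  0.67 -0.23] 0.15236926036255957 25.014002323150635
```

Emit:
step_arm:
  steps:
    - [0,0,0,0,0,0.03]
    - [0,0,0,0,0,0.02]
    - [0,0,0,0,0,0]

```text
clock: 8.22
position: [0.5071, -0.3301, 0.0903]
ee_rot: [-0.164, 3.137, 0.001]
force: [-2.7, 1.3, 4.8]
width: 0.155
gripper_force: 25.9
```

```bash
python3 st.py
```

```text
[ 0.06  0.61  0.64  1.81 -0.46  0.88  2.59] [ 0.5071 -0.3301  0.0903] tool y deg 96.0 z [ 0.  0. -1.] t 8.2167 F [-2.7  1.3  4.8] [ 0.36  0.51 -0.65] 0.15456226826072714 25.900163054466248
```

Emit:
step_arm:
  gripper: 0.4
  steps:
    - [0,0,0,0,0,-0.05]
    - [0,0,0,0,0,0]
    - [0,0,0,0,0,0]
    - [0,0,0,0,0,0]
    - [0,0,25,0,0,0]
    - [0,0,25,0,0,0]
    - [-1.4,28.5,0,0,0,0]
    - [-1.4,28.5,0,0,0,0]
    - [-1.4,28.5,0,0,0,0]
    - [-1.4,28.5,0,0,0,0]
    - [0,0,0,0,0,0]
    - [0,0,0,0,0,0]

```text
clock: 9.22
position: [0.5021, -0.214, 0.1401]
ee_rot: [-0.095, 3.14, 0.001]
force: [0.4, -0.8, -0.1]
width: 0.399
gripper_force: 0.0
```

```bash
python3 st.py
python3 - <<'E'
from h import *
w,c=grab('wrist');np.save('k.npy',w);np.save('kM.npy',c['world_to_cam']);save('7.png',w)
E
```

```text
[-0.21  0.47  0.72  1.91 -0.39  0.9   2.33] [ 0.5021 -0.214   0.1401] tool y deg 93.4 z [ 0.     0.001 -1.   ] t 9.2167 F [ 0.4 -0.8 -0.1] [-0.04 -0.02  0.01] 0.39871739108890053 0.0
```

View pics/7.png

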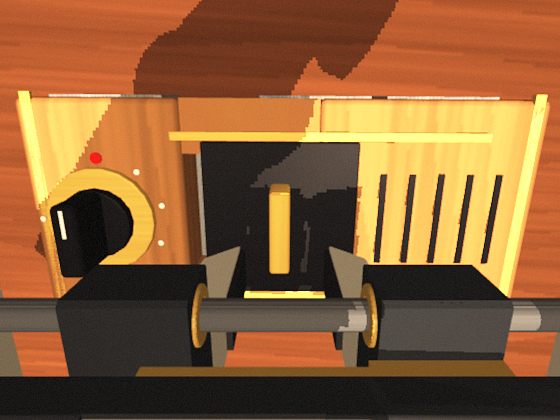

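The knob pointer mark at (61,225) lies on the red dot's side at (96,158), so the knob is at its off stop. The rib, at (280,228), sits between the fingers.

Emit:
step_arm:
  steps:
    - [0,-0.5,-20,0,0,0]
    - [0,-0.5,-20,0,0,0]
    - [0,0,-19,0,0,0]
    - [0,0,0,0,0,0]

```text
clock: 9.6
position: [0.5001, -0.2178, 0.0786]
ee_rot: [0.086, -3.137, -0.0]
force: [-0.6, -0.3, 0.2]
width: 0.4
gripper_force: 0.0
```

Emit:
step_arm:
  gripper: 0
  force: 15
  steps:
    - [0,0,0,0,0,0]
    - [0,0,0,0,0,0]
    - [0,0,0,0,0,0]
    - [0,0,0,0,0,0]
    - [0,0,0,0,0,0]
    - [0,0,0,0,0,0]
    - [0,0,0,0,0,0]

```text
clock: 10.18
position: [0.5023, -0.2173, 0.082]
ee_rot: [-0.088, 3.139, -0.001]
force: [-0.8, 0.5, 6.1]
width: 0.128
gripper_force: 15.0
```

Emit:
step_arm:
  steps:
    - [-0.4,7,0,0,0,0]
    - [-0.8,14,0,0,0,0]
    - [-0.8,14,0,0,0,0]
    - [-0.8,14,0,0,0,0]
    - [-0.8,14,0,0,0,0]
    - [-0.3,6,0,0,0,0]
    - [-0.2,3,0,0,0,0]
    - [0,0,0,0,0,0]

```text
clock: 10.85
position: [0.4984, -0.1436, 0.082]
ee_rot: [-0.09, 3.139, 0.001]
force: [-0.3, 1.6, 9.4]
width: 0.125
gripper_force: 15.0
```

```bash
python3 st.py
```

```text
[-0.31  0.51  0.67  2.03 -0.46  0.75  2.27] [ 0.4984 -0.1436  0.082 ] tool y deg 93.3 z [ 0.002  0.001 -1.   ] t 10.85 F [-0.3  1.6  9.4] [ 0.3   0.14 -0.1 ] 0.12488595444779886 15.003180205821991
```

Emit:
step_arm:
  steps:
    - [-0.2,3,0,0,0,0]
    - [-0.1,2,0,0,0,0]
    - [0,0,0,0,0,0]

```text
clock: 11.1
position: [0.4982, -0.1403, 0.082]
ee_rot: [-0.088, 3.138, -0.002]
force: [0.4, -2.5, 6.1]
width: 0.131
gripper_force: 15.0
```

Emit:
step_arm:
  steps:
    - [-0.1,2,0,0,0,0]
    - [-0.1,1.5,0,0,0,0]
    - [0,0,0,0,0,0]

```text
clock: 11.35
position: [0.4982, -0.1402, 0.082]
ee_rot: [-0.084, 3.137, -0.009]
force: [2.0, -12.5, -1.0]
width: 0.126
gripper_force: 15.0
```

Emit:
step_arm:
  gripper: 0.7
  steps:
    - [0,0,0,0,0,0]
    - [0,0,0,0,0,0]
    - [0,0,0,0,0,0]
    - [0,0,20,0,0,0]
    - [0,0,35,0,0,0]
    - [12,-15,35,0,0,0]
    - [12,-15,35,0,0,0]
    - [12,-20,30,0,0,0]
    - [12,-20,20,0,0,0]
    - [12,-20,10,0,0,0]
    - [0,0,0,0,0,0]
    - [0,0,0,0,0,0]

```text
clock: 12.35
position: [0.5572, -0.2268, 0.2661]
ee_rot: [0.086, -3.14, 0.0]
force: [-0.0, 0.1, -0.5]
width: 0.698
gripper_force: 0.0
```

```bash
python3 st.py
python3 - <<'E'
from h import *
w,c=grab('wrist');np.save('bay.npy',w);np.save('bayM.npy',c['world_to_cam']);save('8.png',cv2.resize(w[30:330,100:500],(800,600),interpolation=cv2.INTER_CUBIC))
E
```

```text
[-0.24  0.44  0.8   1.62 -0.33  1.22  2.25] [ 0.5572 -0.2268  0.2661] tool y deg 93.2 z [-0. -0. -1.] t 12.35 F [-0.   0.1 -0.5] [ 0.1  -0.   -0.03] 0.6976027372264024 0.0
```

View pics/8.png

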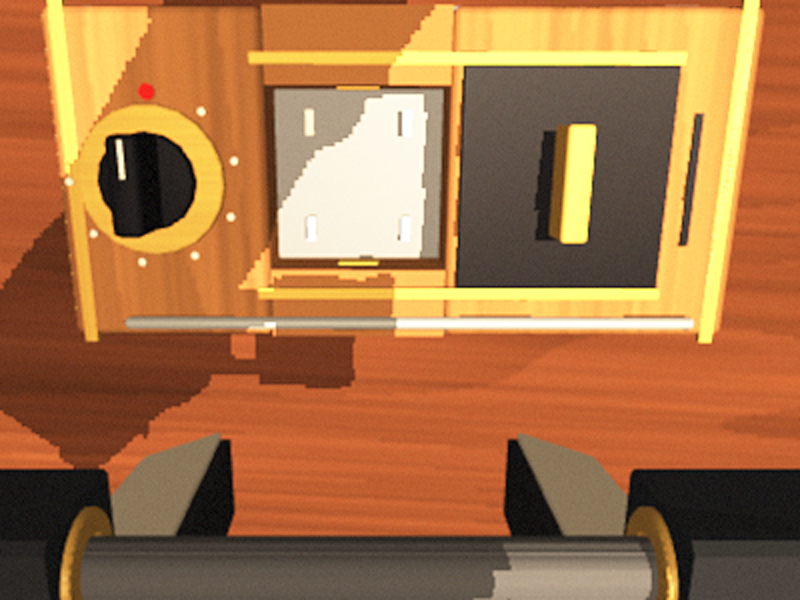

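The picture shows the bay open, with posts at (309,122), (405,123), (311,229) and (405,228). The cover is fully open with its rib at (575,184), and the knob pointer points at the dot.

Run:
```python
from h import *
c=cams.get_calibration('wrist');c['world_to_cam']=np.load('bayM.npy')
q=lambda u,v,z:onz(c,100+u/2,30+v/2,z)[:2]
p=np.array([q(309,121,.044),q(405,122,.044),q(311,226,.044),q(405,226,.044)]);print(p.round(4),p.mean(0).round(4))
print('floor',np.mean([q(275,87,.072),q(443,87,.072),q(278,262,.072),q(443,262,.072)],0).round(4),'rim corner method')
d=p[1]+p[3]-p[0]-p[2];print('yaw',np.arctan2(-d[0],d[1]))
a,b=q(119,140,.116),q(123,180,.116);print('ptr deg',np.degrees(np.arctan2(*(a-b)[::-1])))
print('knob',q(150,180,.075),'rib',q(584,184,.101))
```

```text
[[ 0.4775 -0.2602]
 [ 0.4754 -0.2129]
 [ 0.5289 -0.2575]
 [ 0.5262 -0.2093]] [ 0.502 -0.235]
floor [ 0.5015 -0.2336] rim corner method
yaw 0.05015947904457593
ptr deg -176.45491157591408
knob [ 0.50784984 -0.33049745] rib [ 0.49720724 -0.13705328]
```

Emit:
step_arm:
  gripper: 0.6
  force: 25
  steps:
    - [-1,39,0,0,0,0.006]
    - [-1,39,0,0,0,0.006]
    - [-1,39,0,0,0,0.006]
    - [-1,39,0,0,0,0.006]
    - [-1,39,0,0,0,0.006]
    - [-1,39,0,0,0,0.006]
    - [-1,39,0,0,0,0.006]
    - [-1,39,0,0,0,0.006]
    - [-1,39,0,0,0,0.006]
    - [-1,39,0,0,0,0.006]
    - [-1,37,0,0,0,0.005]
    - [0,0,0,0,0,0]
    - [0,0,0,0,0,0]
    - [0,0,0,0,0,0]

```text
clock: 13.57
position: [0.5447, 0.2008, 0.2652]
ee_rot: [0.192, -3.134, 0.001]
force: [0.1, -1.2, 0.8]
width: 0.598
gripper_force: 0.0
```

```bash
python3 st.py
python3 - <<'E'
from h import *
w,c=grab('wrist');save('9.png',w)
hsv=cv2.cvtColor(w,cv2.COLOR_RGB2HSV)
g=((hsv[...,0]>50)&(hsv[...,0]<75)&(hsv[...,1]>120)&(hsv[...,2]>60)).astype(np.uint8)
n,l,st,ce=cv2.connectedComponentsWithStats(g)
for i in range(1,n):
    if st[i,4]>80:
        ys,xs=np.where(l==i);rc=cv2.minAreaRect(np.c_[xs,ys].astype(np.float32))
        b=np.array([onz(c,x,y,.029)[:2] for x,y in cv2.boxPoints(rc)]);print(st[i],rc,b.round(4),b.mean(0).round(4))
E
```

```text
[-0.96  0.38  0.72  1.67 -0.27  1.19  1.52] [0.5447 0.2008 0.2652] tool y deg 97.0 z [-0.002 -0.001 -1.   ] t 13.5667 F [ 0.1 -1.2  0.8] [-0.03  0.01  0.06] 0.5976164778067456 0.0
[ 278   79   30   38 1090] ((292.5, 97.5), (37.0, 29.0), 90.0) [[0.453  0.1834]
 [0.4494 0.2126]
 [0.4856 0.2177]
 [0.4893 0.1877]] [0.4693 0.2004]
```

View pics/9.png

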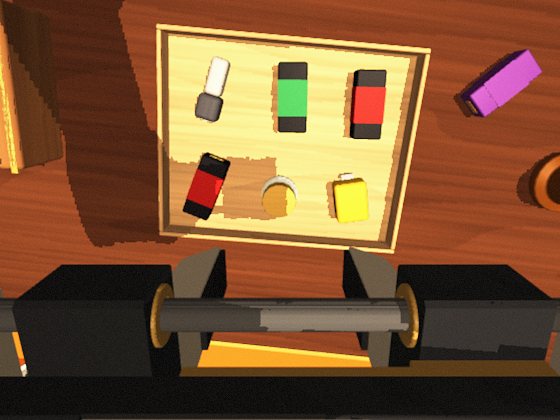

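The green band is at (292,97), square to the tool, with the torch at (213,90) and a red battery at (368,103) well clear. Descending now.

Emit:
step_arm:
  steps:
    - [-15,0,-33,0,0,0]
    - [-15,0,-33,0,0,0]
    - [-15,0,-33,0,0,0]
    - [-15,0,-33,0,0,0]
    - [-15.5,0,-33,0,0,0]
    - [0,0,-20,0,0,0]
    - [0,0,0,0,0,0]
    - [0,0,0,0,0,0]

```text
clock: 14.28
position: [0.4705, 0.1991, 0.0812]
ee_rot: [0.187, -3.135, 0.002]
force: [1.6, 0.2, 0.6]
width: 0.598
gripper_force: 0.0
```

```bash
python3 st.py
```

```text
[-0.95  0.48  0.61  2.05 -0.41  0.73  1.6 ] [0.4705 0.1991 0.0812] tool y deg 96.8 z [-0.001 -0.001 -1.   ] t 14.2833 F [1.6 0.2 0.6] [-0.   -0.04  0.01] 0.5978443642159745 0.0
```

Emit:
step_arm:
  steps:
    - [-1,1,-30,0,0,0]
    - [0,0,-24,0,0,0]
    - [0,0,-10,0,0,0]
    - [0,0,0,0,0,0]
    - [0,0,0,0,0,0]

```text
clock: 14.7
position: [0.4708, 0.2013, 0.0183]
ee_rot: [-0.188, 3.135, 0.001]
force: [0.1, -0.4, 0.1]
width: 0.6
gripper_force: 0.0
```

Emit:
step_arm:
  gripper: 0
  steps:
    - [0,0,0,0,0,0]
    - [0,0,0,0,0,0]
    - [0,0,0,0,0,0]
    - [0,0,0,0,0,0]
    - [0,0,0,0,0,0]
    - [0,0,0,0,0,0]
    - [0,0,0,0,0,0]
    - [0,0,0,0,0,0]

```text
clock: 15.37
position: [0.47, 0.2017, 0.0177]
ee_rot: [-0.19, 3.135, 0.001]
force: [-1.6, -0.3, 7.3]
width: 0.325
gripper_force: 25.0
```

```bash
python3 st.py
```

```text
[-0.88  0.58  0.52  2.09 -0.51  0.6   1.68] [0.47   0.2017 0.0177] tool y deg 96.9 z [ 0.001  0.001 -1.   ] t 15.3667 F [-1.6 -0.3  7.3] [-0.03  0.29  0.02] 0.32539070734894227 25.001470148563385
```

Emit:
step_arm:
  steps:
    - [0,0,15,0,0,0]
    - [0,0,30,0,0,0]
    - [0,0,35,0,0,0]
    - [0,-10,35,0,0,-0.003]
    - [3,-36,15,0,0,-0.006]
    - [3,-38,10,0,0,-0.006]
    - [3,-38,0,0,0,-0.006]
    - [3,-38,0,0,0,-0.006]
    - [3,-38,0,0,0,-0.006]
    - [3,-38,0,0,0,-0.006]
    - [3,-38,0,0,0,-0.006]
    - [3,-38,0,0,0,-0.006]
    - [3,-38,0,0,0,-0.006]
    - [3,-38,0,0,0,-0.006]
    - [3,-38,0,0,0,-0.006]
    - [0,-11,0,0,0,-0.004]
    - [0,0,0,0,0,0]
    - [0,0,0,0,0,0]
    - [0,0,0,0,0,0]

```text
clock: 16.95
position: [0.5026, -0.2339, 0.1568]
ee_rot: [0.078, -3.14, -0.002]
force: [0.9, 0.7, -0.3]
width: 0.323
gripper_force: 25.0
```

```bash
python3 st.py
python3 - <<'E'
from h import *
w,c=grab('wrist');a,_=grab('scene')
save('10.png',np.hstack([w[200:420,100:460],cv2.resize(a[150:290,120:400],(440,220),interpolation=cv2.INTER_CUBIC)]))
E
```

```text
[-0.19  0.46  0.74  1.88 -0.38  0.95  2.34] [ 0.5026 -0.2339  0.1568] tool y deg 92.8 z [-0.001  0.001 -1.   ] t 16.95 F [ 0.9  0.7 -0.3] [-0.    0.   -0.01] 0.3226804624817331 24.999984204769135
```

View pics/10.png

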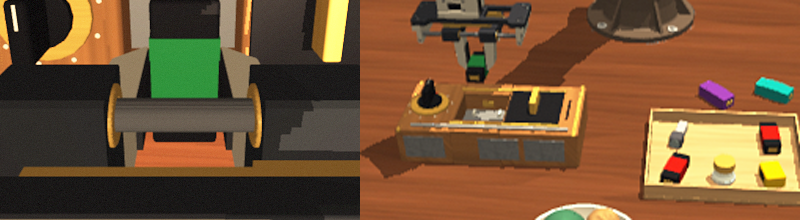

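The picture shows the green battery held square between the fingers at (185,68), above the open bay. Next I lower it, with a slight tilt to keep the gripper body clear of the knob.

Emit:
step_arm:
  steps:
    - [0,-0.5,-20,-0.02,0,0]
    - [0,-0.5,-25,-0.025,0,0]
    - [0,0,-20,0,0,0]
    - [0,0,0,0,0,0]
    - [0,0,0,0,0,0]

```text
clock: 17.47
position: [0.5023, -0.2351, 0.0918]
ee_rot: [0.078, -3.137, 0.069]
force: [-0.5, -0.4, -0.0]
width: 0.321
gripper_force: 25.0
```

```bash
python3 st.py
```

```text
[-0.18  0.54  0.7   1.95 -0.43  0.79  2.37] [ 0.5023 -0.2351  0.0918] tool y deg 92.9 z [-0.002 -0.044 -0.999] t 17.4667 F [-0.5 -0.4 -0. ] [ 0.09 -0.03  0.01] 0.3211752245603606 24.999719560146332
```

Emit:
step_arm:
  steps:
    - [0,0,-15,0,0,0]
    - [0,0,-15,0,0,0]
    - [0,0,-6,0,0,0]
    - [0,0,0,0,0,0]
    - [0,0,0,0,0,0]

```text
clock: 17.88
position: [0.5031, -0.2367, 0.0571]
ee_rot: [0.075, -3.14, 0.071]
force: [0.9, 0.0, -0.8]
width: 0.324
gripper_force: 25.0
```

Emit:
step_arm:
  steps:
    - [0,0,-3,0,0,0]
    - [0,0,-1.5,0,0,0]
    - [0,0,0,0,0,0]
    - [0,0,0,0,0,0]

```text
clock: 18.22
position: [0.5028, -0.2364, 0.0519]
ee_rot: [0.076, -3.139, 0.071]
force: [0.1, -0.1, -0.0]
width: 0.326
gripper_force: 25.0
```

```bash
python3 st.py
```

```text
[-0.14  0.6   0.64  1.98 -0.48  0.7   2.41] [ 0.5028 -0.2364  0.0519] tool y deg 92.8 z [ 0.    -0.045 -0.999] t 18.2167 F [ 0.1 -0.1 -0. ] [0.14 0.01 0.02] 0.32581538967031193 24.999709725379944
```

Emit:
step_arm:
  steps:
    - [-0.5,1.5,-1.5,0,0,0]
    - [0,0,0,0,0,0]
    - [0,0,0,0,0,0]

```text
clock: 18.47
position: [0.5021, -0.2348, 0.0501]
ee_rot: [0.076, -3.139, 0.07]
force: [-0.4, 0.1, -0.5]
width: 0.326
gripper_force: 25.0
```

Emit:
step_arm:
  gripper: 0.41
  steps:
    - [0,0,0,0,0,0]
    - [0,0,0,0,0,0]
    - [0,0,0,0,0,0]
    - [0,0,0,0,0,0]
    - [0,0,0,0,0,0]

```text
clock: 18.88
position: [0.5022, -0.235, 0.0502]
ee_rot: [0.076, -3.139, 0.071]
force: [0.0, 0.6, -0.2]
width: 0.411
gripper_force: 0.0
```

Emit:
step_arm:
  steps:
    - [0,0.5,12,0,0,0]
    - [0,1,25,0,0,0]
    - [0,0,35,0.02,0,0]
    - [10,0,40,0.025,0,0]
    - [20,0,40,0,0,0]
    - [20,0,40,0,0,0]
    - [10,0,20,0,0,0]
    - [0,0,0,0,0,0]
    - [0,0,0,0,0,0]

```text
clock: 19.63
position: [0.5601, -0.2338, 0.2583]
ee_rot: [-0.076, 3.138, -0.002]
force: [-0.8, 0.3, -1.7]
width: 0.406
gripper_force: 0.0
```

```bash
python3 st.py
python3 - <<'E'
from h import *
w,c=grab('wrist');a,_=grab('scene')
hsv=cv2.cvtColor(w,cv2.COLOR_RGB2HSV)
g=((hsv[...,0]>50)&(hsv[...,0]<75)&(hsv[...,1]>120)&(hsv[...,2]>40)).astype(np.uint8)
n,l,st,ce=cv2.connectedComponentsWithStats(g)
for i in range(1,n):
    if st[i,4]>80:
        ys,xs=np.where(l==i);rc=cv2.minAreaRect(np.c_[xs,ys].astype(np.float32))
        b=np.array([onz(c,x,y,.060)[:2] for x,y in cv2.boxPoints(rc)]);print(st[i],rc,b.round(4),b.mean(0).round(4))
save('11.png',cv2.resize(w[40:340,100:500],(800,600),interpolation=cv2.INTER_CUBIC))
E
```

```text
[-0.22  0.45  0.78  1.62 -0.33  1.21  2.25] [ 0.5601 -0.2338  0.2583] tool y deg 92.8 z [ 0.002 -0.001 -1.   ] t 19.6333 F [-0.8  0.3 -1.7] [-0.03  0.08  0.04] 0.40588359371942934 0.0
[ 270   95   32   40 1099] ((285.5, 114.5), (39.0, 31.0), 90.0) [[ 0.4841 -0.2505]
 [ 0.4827 -0.2218]
 [ 0.5183 -0.2196]
 [ 0.5198 -0.2491]] [ 0.5012 -0.2352]
```

View pics/11.png

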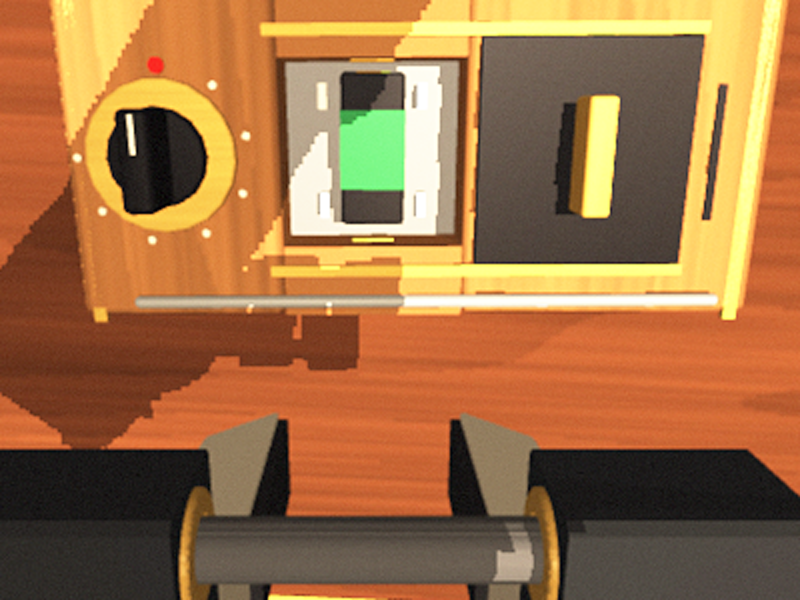

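The battery lies flat and centred between the four posts at (372,148), the knob is still off, and the rib is at (600,156). Now I close the cover.

Emit:
step_arm:
  force: 15
  steps:
    - [-15,23,-27,0,0,0]
    - [-15,23,-27,0,0,0]
    - [-16,24,-27,0,0,0]
    - [-16,24,-27,0,0,0]
    - [0,0,0,0,0,0]
    - [0,0,0,0,0,0]

```text
clock: 20.23
position: [0.4942, -0.1375, 0.1466]
ee_rot: [0.078, -3.135, -0.003]
force: [0.2, -0.3, -0.1]
width: 0.411
gripper_force: 0.0
```

Emit:
step_arm:
  steps:
    - [0,0,-30,0,0,0]
    - [0,0,-27,0,0,0]
    - [0,0,-11,0,0,0]
    - [0,0,0,0,0,0]
    - [0,0,0,0,0,0]

```text
clock: 20.65
position: [0.4976, -0.1405, 0.0811]
ee_rot: [0.073, -3.14, 0.001]
force: [0.7, 0.3, 0.7]
width: 0.411
gripper_force: 0.0
```

```bash
python3 st.py
```

```text
[-0.31  0.51  0.67  2.04 -0.46  0.75  2.25] [ 0.4976 -0.1405  0.0811] tool y deg 92.7 z [-0.    -0.001 -1.   ] t 20.65 F [0.7 0.3 0.7] [ 0.02  0.01 -0.02] 0.41117449617285173 0.0
```

Emit:
step_arm:
  gripper: 0
  steps:
    - [0,0,0,0,0,0]
    - [0,0,0,0,0,0]
    - [0,0,0,0,0,0]
    - [0,0,0,0,0,0]
    - [0,0,0,0,0,0]
    - [0,0,0,0,0,0]
    - [0,0,0,0,0,0]

```text
clock: 21.23
position: [0.498, -0.1403, 0.0813]
ee_rot: [-0.075, 3.139, -0.001]
force: [-0.3, -3.6, 6.3]
width: 0.129
gripper_force: 15.0
```

Emit:
step_arm:
  steps:
    - [0.4,-7,0,0,0,0]
    - [0.8,-15,0,0,0,0]
    - [0.8,-15,0,0,0,0]
    - [0.8,-15,0,0,0,0]
    - [0.8,-15,0,0,0,0]
    - [0.8,-15,0,0,0,0]
    - [0.4,-7,0,0,0,0]
    - [0.2,-4,0,0,0,0]
    - [0,0,0,0,0,0]

```text
clock: 21.98
position: [0.503, -0.2335, 0.0813]
ee_rot: [-0.074, 3.139, -0.001]
force: [-1.4, -1.6, 7.6]
width: 0.129
gripper_force: 15.0
```

Emit:
step_arm:
  steps:
    - [0.1,-2,0,0,0,0]
    - [0.1,-2,0,0,0,0]
    - [0,0,0,0,0,0]

```text
clock: 22.23
position: [0.5031, -0.2352, 0.0813]
ee_rot: [-0.077, 3.14, 0.003]
force: [-1.9, 2.9, 12.3]
width: 0.128
gripper_force: 15.0
```

Emit:
step_arm:
  steps:
    - [0.1,-2,0,0,0,0]
    - [0,-1,0,0,0,0]
    - [0,0,0,0,0,0]

```text
clock: 22.48
position: [0.5031, -0.2353, 0.0812]
ee_rot: [0.08, -3.14, -0.01]
force: [-2.8, 12.5, 18.2]
width: 0.132
gripper_force: 15.0
```

Emit:
step_arm:
  gripper: 0.4
  steps:
    - [0,0,0,0,0,0]
    - [0,0,0,0,0,0]
    - [0,0,0,0,0,0]
    - [0,0,0,0,0,0]
    - [0,0,20,0,0,0]
    - [0,0,35,0,0,0]
    - [12,0,35,0,0,0]
    - [24,0,35,0,0,0]
    - [24,0,30,0,0,0]
    - [0,0,15,0,0,0]
    - [0,0,0,0,0,0]
    - [0,0,0,0,0,0]

```text
clock: 23.48
position: [0.5624, -0.2399, 0.2503]
ee_rot: [-0.075, 3.14, -0.001]
force: [-0.5, 0.5, -0.8]
width: 0.4
gripper_force: 0.0
```

```bash
python3 st.py
python3 - <<'E'
from h import *
w,c=grab('wrist')
hsv=cv2.cvtColor(w,cv2.COLOR_RGB2HSV)
m=((hsv[...,2]<75)).astype(np.uint8);m[250:]=0
n,l,st,ce=cv2.connectedComponentsWithStats(m)
print('dark',[(st[i].tolist(),onz(c,*ce[i],.077)[:2].round(3).tolist()) for i in range(1,n) if st[i,4]>200])
p=proj(c,[.5031,-.2353,.101]).astype(int);print('rib exp',p)
y=((hsv[...,0]>15)&(hsv[...,0]<35)&(hsv[...,1]>120)&(hsv[...,2]>150)).astype(np.uint8)
n,l,st,ce=cv2.connectedComponentsWithStats(y);i=l[p[1],p[0]];print('rib',st[i],onz(c,*ce[i],.101)[:2])
# white pointer near knob top
k=proj(c,[.487,-.330,.116]);print('pointer exp',k)
x0,y0=k.astype(int);s=hsv[y0-20:y0+20,x0-15:x0+15];wh=((s[...,1]<60)&(s[...,2]>150)).astype(np.uint8)
n,l,st,ce=cv2.connectedComponentsWithStats(wh)
for i in range(1,n):
    ys,xs=np.where(l==i)
    if len(xs)>6:
        vx,vy,_,_=cv2.fitLine(np.c_[xs,ys].astype(np.float32),cv2.DIST_L2,0,.01,.01).ravel()
        C=ce[i]+[x0-15,y0-20];a=onz(c,*(C-5*np.array([vx,vy])),.116);b=onz(c,*(C+5*np.array([vx,vy])),.116);d=b-a
        print(st[i],C,onz(c,*C,.116)[:2],np.degrees(np.arctan2(d[1],d[0])))
E
```

```text
[-0.19  0.46  0.76  1.62 -0.34  1.2   2.26] [ 0.5624 -0.2399  0.2503] tool y deg 92.7 z [ 0.001 -0.001 -1.   ] t 23.4833 F [-0.5  0.5 -0.8] [ 0.03  0.   -0.02] 0.4000640805341196 0.0
dark [([237, 55, 108, 117, 4865], [0.493, -0.26]), ([157, 91, 51, 55, 2056], [0.509, -0.332]), ([0, 226, 30, 24, 633], [0.631, -0.498])]
rib exp [292 118]
rib [     0      0    560    420 202484] [ 0.59270229 -0.25357927]
pointer exp [170.1051334   91.51021662]
[13 24  4 16 31] [169.38709677 102.22580645] [ 0.49488633 -0.33087176] 2.8060542143189315
```

Run:
```python
from h import *
w,c=grab('wrist');u=np.array([-.0535,.9986,0]);v=np.array([.9986,.0535,0]);B=np.array([.502,-.235,.077])
print('plate edges exp',[proj(c,B+s*.048*u).round(1).tolist() for s in(-1,1)])
r=int(proj(c,B+.04*v)[1]);print('dark cols in row',r,[(a,) for a in np.where(np.diff((w[r].max(1)<75).astype(int)))[0]])
p=proj(c,[.5031,-.2353,.101]).astype(int);print(p,w[p[1],p[0]-14:p[0]+15:2].tolist())
print('exp rib edges',proj(c,np.array([.5025,-.235,.101])-.006*u)[0],proj(c,np.array([.5025,-.235,.101])+.006*u)[0])
```

```text
plate edges exp [[237.2, 116.9], [347.0, 116.2]]
dark cols in row 161 [(np.int64(239),), (np.int64(252),), (np.int64(253),), (np.int64(254),), (np.int64(255),), (np.int64(258),), (np.int64(259),), (np.int64(260),), (np.int64(263),), (np.int64(265),), (np.int64(267),), (np.int64(268),), (np.int64(269),), (np.int64(270),), (np.int64(272),), (np.int64(273),), (np.int64(274),), (np.int64(276),), (np.int64(278),), (np.int64(279),), (np.int64(290),), (np.int64(292),), (np.int64(294),), (np.int64(295),), (np.int64(343),), (np.int64(344),)]
[292 119] [[89, 79, 67], [36, 35, 29], [43, 38, 36], [37, 34, 37], [255, 198, 75], [255, 255, 138], [255, 255, 151], [255, 255, 154], [255, 255, 155], [255, 255, 152], [255, 255, 149], [255, 214, 85], [96, 83, 76], [94, 81, 71], [93, 84, 72]]
exp rib edges 285.35513598095656 300.1230570674895
```

The rib and plate edges sit where a shut cover puts them, and the pointer reads off. The arm is clear, so I'm handing the job in.

```bash
python3 -c "
from cell import job
print(job.sign_off())"
```

```text
the job is handed in; nothing more can be done
None
```

The job is handed in after about 24 s of robot time: the knob is at its off stop, the charged battery lies centred between the posts, and the cover is fully shut. No verdict came back.

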